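Sweep burnt-out tealights into the dustpan

ROBOT

A 6-joint arm with a two-finger parallel gripper is mounted at the origin on a cart in front of the work surface, level with it; the furniture and walls round the work are solid. World frame = base frame: x ahead of the robot, y to its left, z up, the work surface at z = 0. Lengths are in mm, angles in rad, forces in N, time in s.
With the tool pointing down it reaches from about 275 to 750 mm from the base axis. Payload 10.2 kg.
Tool frame: the origin (TCP) lies at the very end of the fingers, on their centre line; the grasp point (between the pads) lies 19 mm behind it; z points along the fingers, y is the line along which they close (so a half turn about z gives the same grasp; the last joint's range is limited). The gripper opens to 85 mm and grips with 20 to 120 N. Pads are 22 mm wide; open, the fingers measure 114 mm over their backs; the gripper's body (76 mm by 85 mm) begins 54 mm behind the grasp point. The pads swing forward as they close: fully open they stand 13 mm farther back than shut.
Start: joints at [-1.356, 0.313, 1.498, -0, 1.331, -0.223], TCP at [222.561, -475.497, 231.294] pointing down, gripper open.
Joint ranges: [-2.94, 2.94], [-0.97, 2.17], [0.19, 2.56], [-1.23, 4.37], [0.02, 3.11], [-2.88, 2.88]. Speed limits (rad/s): [2.39, 2.39, 3.01, 3.14, 3.14, 3.14].

INTERFACE

Orientations are given as a unit quaternion [w, x, y, z].
In Python, from rig import ctrl gives the robot as it stands.
- The arm moves only by the shell command python3 -m inch 'ROWS' [OPENING] [FORCE]. ROWS is text: rows parted by semicolons, each of 6 numbers parted by spaces: the shift along the tool's x, y, z in mm, then the turn, a rotation vector about the tool's x, y, z in units of 6 degrees (1.0 is 6 degrees). A call has exactly 10 rows; each row shifts and turns the commanded pose from where the row before left it, along the tool's axes as they then stand; what a row does not reach is not made up. A row lasts 1/12 s, in which the tool goes at most 41.7 mm and 7.16 degrees, less where a joint would pass 70% of its speed; a pose out of reach is approached as far as the arm can. A call with a gripper value outside its range is refused whole. OPENING is the opening, from 0 (shut) to 1 (fully open), set as the call begins (- or left out, the last holds). The fingers move at their own pace and stop on an object; FORCE is the grip in N (left out, the last holds). Time passes only in rows, so rows that do not move let the fingers close, or fill a call up. It gives the time, the measured TCP pose, the force, the opening and the grip force at its end, in the units of the state.
- ctrl.sense(): the state, without advancing time (a new reading comes with each control period).
- ctrl.capture(name): name is "scene" or "top"; returns a dict with "image" (384x512x3 uint8, red, green, blue), "intrinsics" (3x3 intrinsics, pixels), "rvec" (rotation vector, rad) and "tvec" (3), from world to camera coordinates, as OpenCV has them. Camera axes: x right, y down, z forward; pixel columns grow to the right and rows downward; lengths in mm; the calibration is good to about 2 mm. A picture is of the moment at which its call begins. There is no depth.
- ctrl.finish_job(): hands the job in; it is judged then, once.
The state is a dict: "time_s": time; "joints": joint angles; "dq": joint speeds; "tau": joint torques, N m; "eef_pos": TCP position; "ee_rot": TCP orientation; "force": force on the tool from outside, world axes, zero at the start; "wrist_torque": the same for the moment, N m; "grip_width": opening from 0.0 (shut) to 1.0 (fully open); "grip_force": force on a finger pad.
Only numpy, scipy, OpenCV 4.12 (cv2) and the standard library are available. Lean on these libraries where they do the work, as an engineer would, in place of code of your own. Each camera call takes 0.05 s, during which the arm holds its last target. There are 200 camera calls.

TASK

Sweep the three burnt-out tealights across the worktop with the fingertips, over the dustpan's lip, until each lies completely on the floor of the blue dustpan, flat and the right way up. Only push them, gently: do not pinch, lift or tip them over. Leave the teaspoon, salt shaker, candle glass and honey jar where they stand.

Things in the scene. Friction and masses are not known exactly. Their poses are not given: they have to be found in the camera images.
- dustpan: blue dustpan, fixed flat on the worktop. Origin: underside, centre of its floor; y points from the open mouth to the handle (within 0.25 rad of world +y), x across. Floor 2 mm thick, inside x -85 to 85 mm, y -65 to 65 mm. Walls 4 mm thick: sides 20 mm high up to y = -27 mm, then 36 mm like the back; handle out to y = 155 mm
- lip (a point): middle of the dark lip across the dustpan's open mouth (dustpan y = -73 mm); the lip ramps from the worktop (y = -81 mm) up to the 2 mm floor (y = -65 mm)
- tealight_0: burnt-out tealight: thin round metal cup, red wax inside, 38 mm across, 15 mm high, 14 g, standing upright; it slides easily and does not roll. Origin: centre of its underside (z = 0 on the worktop, 0.002 on the dustpan's floor)
- tealight_1: burnt-out tealight: thin round metal cup, red wax inside, 38 mm across, 15 mm high, 14 g, standing upright; it slides easily and does not roll. Origin: centre of its underside (z = 0 on the worktop, 0.002 on the dustpan's floor)
- tealight_2: burnt-out tealight: thin round metal cup, red wax inside, 38 mm across, 15 mm high, 14 g, standing upright; it slides easily and does not roll. Origin: centre of its underside (z = 0 on the worktop, 0.002 on the dustpan's floor)
- teaspoon: steel teaspoon, 130 x 27 x 11 mm, lying along its own x axis near the front edge; origin: centre of its underside. Bystander
- salt_shaker: salt shaker, 44 mm across, 90 mm high; origin: centre of its underside. Bystander behind the work
- candle_glass: glass with a yellow candle, 68 mm across, 82 mm high; origin: centre of its underside. Bystander behind the work
- honey_jar: honey jar with red lid, 65 mm across, 100 mm high; origin: centre of its underside. Bystander behind the work
There are look-alikes about, which are no part of the job. Leave any yellow look-alike of the tealight_2 alone.

How it is judged:
By the outcome, as a careful person would: the job done as asked, in the order asked, and still so for the second after the job is handed in, with the robot touching nothing.
It also fails if it takes over 72 s, if anything falls off the work surface, if the arm or the gripper's body presses on something with over 40 N, if the wrist force passes 120 N, or if a joint passes its speed limit or range.

## Working session

There is one attempt and no reset: what is moved stays moved. The work goes in short steps, Python scripts to look and compute and a shell command to move; the robot and the scene stay as the last step left them, time stands still between calls to the robot, and variables do not carry over. Pictures are saved under pics/ and viewed, at most 10 in all, crops included, and the job is handed in when it is done.

```bash
mkdir -p pics; cat > h.py <<'E'
import numpy as np, cv2, sys
from rig import ctrl
def cap(n,f):
    c=ctrl.capture(n); cv2.imwrite('pics/'+f,cv2.cvtColor(c['image'],cv2.COLOR_RGB2BGR)); np.savez('pics/%s.npz'%n,**{k:np.array(c[k]) for k in c}); return c
def w(n,px,z=0):
    c=np.load('pics/%s.npz'%n); R=cv2.Rodrigues(c['rvec'].astype(float))[0]; t=c['tvec'].reshape(3)
    d=R.T@np.linalg.inv(c['intrinsics'])@np.array([px[0],px[1],1.]); o=-R.T@t
    return (o+d*(z-o[2])/d[2]).round(1)
def pix(n,P):
    c=np.load('pics/%s.npz'%n); return cv2.projectPoints(np.array(P,float).reshape(-1,3),c['rvec'].astype(float),c['tvec'].astype(float),c['intrinsics'],None)[0].reshape(-1,2).round(1)
E
python3 - <<'E'
from h import *
a=cap('scene','s0.png'); b=cap('top','t0.png')
im=np.vstack([b['image']]) 
cv2.imwrite('pics/t0b.png',cv2.resize(cv2.cvtColor(b['image'],cv2.COLOR_RGB2BGR),(800,600),interpolation=cv2.INTER_CUBIC))
s=ctrl.sense(); print(s['eef_pos'],s['ee_rot'],s['time_s'],s['force'])
for n in ('top','scene'): 
    c=np.load('pics/%s.npz'%n);R=cv2.Rodrigues(c['rvec'].astype(float))[0];print(n,-R.T@c['tvec'].reshape(3),R.round(2).tolist())
E
```

```text
[ 222.53026596 -475.24555315  230.78851751] [-6.03877082e-04  9.76133364e-01  2.17171109e-01  2.26755315e-05] 0.1 [-0.55716382  0.32617658  0.42778841]
top [ 380.54480057   70.32916088 1008.51205924] [[-0.03, -1.0, -0.03], [-0.99, 0.03, -0.14], [0.14, 0.02, -0.99]]
scene [109.3519266  506.57551682 687.19222365] [[-0.71, -0.71, -0.0], [-0.52, 0.52, -0.68], [0.48, -0.48, -0.74]]
```

View pics/t0b.png

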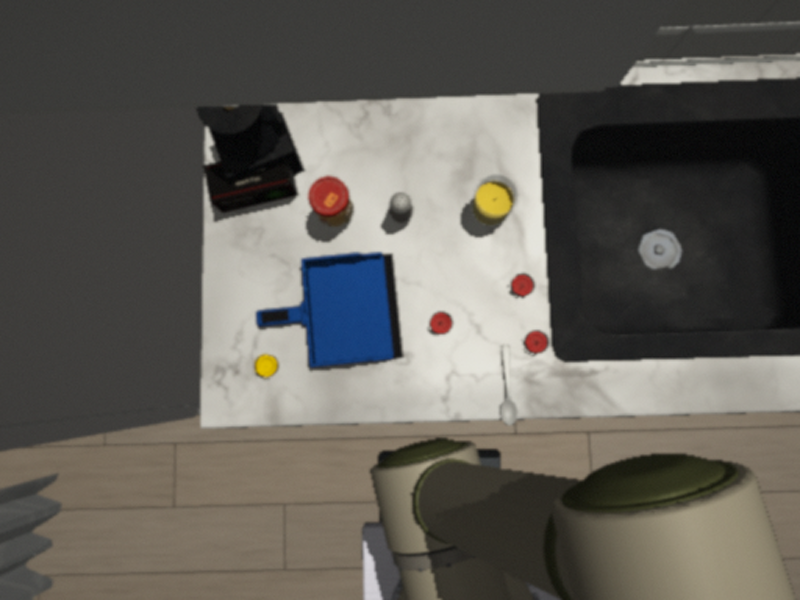

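View pics/s0.png

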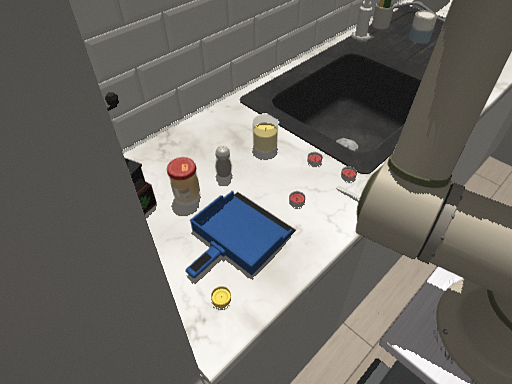

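Top picture (enlarged 1.5625x): red cups at (440,323), (522,285) and (536,342). The yellow cup at (266,366) is the look-alike, so I leave it. The pan's mouth (dark lip) runs (388,255)-(400,357), and the teaspoon (505,345)-(509,415). I'll confirm this in one crop.

```bash
python3 - <<'E'
from h import *
im=cv2.imread('pics/t0.png')
c=im[150:280,180:360]; cv2.imwrite('pics/t0c.png',cv2.resize(c,None,fx=4.4,fy=4.4,interpolation=cv2.INTER_CUBIC))
hsv=cv2.cvtColor(im,cv2.COLOR_BGR2HSV)
m=(((hsv[...,0]<8)|(hsv[...,0]>172))&(hsv[...,1]>150)&(hsv[...,2]>80)).astype('uint8')
n,l,st,ce=cv2.connectedComponentsWithStats(m)
for i in range(1,n):
    if st[i,4]>15: print('red',ce[i].round(1),st[i,4],w('top',ce[i],10))
m=((abs(hsv[...,0].astype(int)-110)<15)&(hsv[...,1]>150)&(hsv[...,2]>60)).astype('uint8')
n,l,st,ce=cv2.connectedComponentsWithStats(m); 
print([ (s,c) for s,c in zip(st,ce) if s[4]>100][1:])
for p in [(388,255),(400,357),(505,345),(509,422),(538,95),(553,355),(200,425),(385,254),(394,254)]: print(p,w('top',np.array(p)/1.5625,0))
E
```

```text
red [210.  125.5] 409 [694.9 202.7  10. ]
red [333.8 182.1] 126 [ 530.5 -117.9   10. ]
red [281.6 206.6] 121 [471.2  20.   10. ]
red [342.8 218.6] 131 [ 435.3 -135.3   10. ]
[(array([ 165,  163,   87,   72, 3643], dtype=int32), array([220.46994236, 199.5155092 ]))]
(388, 255) [590.5 103.2   0. ]
(400, 357) [417.2  88.1   0. ]
(505, 345) [431.6 -86.5   0. ]
(509, 422) [306.4 -86.2  -0. ]
(538, 95) [ 867.3 -168.     0. ]
(553, 355) [ 412.7 -164.5    0. ]
(200, 425) [315.6 421.5   0. ]
(385, 254) [592.4 108.3   0. ]
(394, 254) [591.8  93.    0. ]
```

View pics/t0c.png

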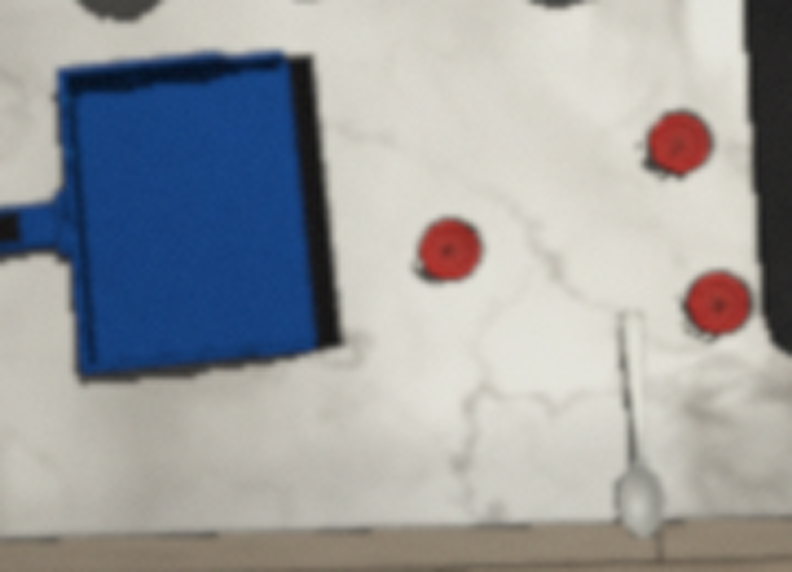

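```bash
cat >> h.py <<'E'
from scipy.spatial.transform import Rotation as Ro
def go(x,y,z,head,s=None):
    "total tool-axis shift (x,y,z mm, in the present tool frame) and turn in 6deg units to reach pose pointing down with heading(deg) of tool x"
    s=s or ctrl.sense(); q=s['ee_rot']; R=Ro.from_quat([q[1],q[2],q[3],q[0]])
    h=np.radians(head); T=Ro.from_matrix(np.array([[np.cos(h),np.sin(h),0],[np.sin(h),-np.cos(h),0],[0,0,-1]]))
    d=np.array([x,y,z])-np.array(s['eef_pos'])
    print('shift',R.inv().apply(d).round(1),'turn',(np.degrees((R.inv()*T).as_rotvec())/6).round(2))
def st():
    s=ctrl.sense();q=s['ee_rot'];m=Ro.from_quat([q[1],q[2],q[3],q[0]]).as_matrix()
    print(np.round(s['eef_pos'],1),'head',np.degrees(np.arctan2(m[1,0],m[0,0])).round(1),'tilt',m[:,2].round(3),'t',s['time_s'],'F',np.round(s['force'],1),s['grip_width'])
E
python3 - <<'E'
from h import *
from scipy.optimize import least_squares
C=lambda u,v:(180+u/4.4,150+v/4.4)
L=[((89,-81,0),C(313,57)),((-89,-81,0),C(342,344)),((85,-65,2),C(290,60)),((-89,-65,2),C(317,348)),((89,69,36),C(59,70)),((-89,69,36),C(80,375))]
def f(p):
    c,s=np.cos(p[2]),np.sin(p[2])
    P=[(p[0]+c*a-s*b,p[1]+s*a+c*b,z) for (a,b,z),_ in L]
    return (pix('top',P)-np.array([q for _,q in L])).ravel()
r=least_squares(f,[500,170,0],x_scale=[1,1,.01],diff_step=1e-3);print(r.x,r.fun.round(1))
for d in((0,-73),(-85,-65),(85,-65),(0,65)):
    c,s=np.cos(r.x[2]),np.sin(r.x[2]);print(d,r.x[0]+c*d[0]-s*d[1],r.x[1]+s*d[0]+c*d[1])
st();go(471,-35,60,94)
E
```

```text
[499.9948252  170.12882918   0.        ] [ 2.5  0.6 -2.   2.7  1.7  1.5 -2.5  1.9  1.7 -3.2 -2.5 -2.9]
(0, -73) 499.99482520077413 97.12882917713324
(-85, -65) 414.99482520077413 105.12882917713324
(85, -65) 584.9948252007741 105.12882917713324
(0, 65) 499.99482520077413 235.12882917713324
[ 222.5 -475.2  230.8] head 25.1 tilt [-0.     0.001 -1.   ] t 0.1 F [-0.6  0.3  0.4] 0.9961223334264854
shift [ 411.6 -293.2  171.3] turn [-1.000e-02 -1.000e-02 -1.149e+01]
```

```bash
sed -i 's/.reshape(-1,2).round(1)/.reshape(-1,2)/' h.py
python3 - <<'E'
from h import *
from scipy.optimize import least_squares
C=lambda u,v:(180+u/4.4,150+v/4.4)
L=[((89,-81,0),C(313,57)),((-89,-81,0),C(342,344)),((85,-65,2),C(290,60)),((-89,-65,2),C(317,348)),((89,69,36),C(59,70)),((-89,69,36),C(80,375))]
def f(p):
    c,s=np.cos(p[2]),np.sin(p[2])
    P=[(p[0]+c*a-s*b,p[1]+s*a+c*b,z) for (a,b,z),_ in L]
    return (pix('top',P)-np.array([q for _,q in L])).ravel()
r=least_squares(f,[500,170,0.08]);print(r.x,r.fun.round(1))
c,s=np.cos(r.x[2]),np.sin(r.x[2])
for d in((0,-73),(-85,-65),(85,-65),(-85,65),(85,65)):
    print(d,r.x[0]+c*d[0]-s*d[1],r.x[1]+s*d[0]+c*d[1])
for p in [(471,20),(530.5,-118),(435,-135)]:
    e=np.array(p)-r.x[:2]; print(p,'local',c*e[0]+s*e[1],-s*e[0]+c*e[1])
E
```

```text
[4.98471121e+02 1.69623063e+02 7.25315216e-02] [ 0.1 -0.8  0.5  0.8 -0.5  0.4  0.   0.6 -0.6 -0.5  0.4 -0.5]
(0, -73) 503.7612809857245 96.81499917377906
(-85, -65) 418.40502436253075 98.63419000365148
(85, -65) 587.9580505298755 110.95374021848026
(-85, 65) 408.9841918453087 228.2923864845622
(85, 65) 578.5372180126536 240.61193669939098
(471, 20) local -38.241768069539326 -147.23889011029752
(530.5, -118) local 11.101215032287971 -289.18789510368515
(435, -135) local -85.37964586555626 -299.2225092173835
```

```bash
python3 -m inch '29 -21 8 0 0 0;29 -21 8 0 0 0;29 -21 8 0 0 0;29 -21 8 0 0 0;29 -21 8 0 0 0;29 -21 8 0 0 0;29 -21 8 0 0 0;29 -21 8 0 0 0;29 -21 8 0 0 0;29 -21 8 0 0 0' 0.3 20 >/dev/null
python3 -m inch '29 -21 8 0 0 0;29 -21 8 0 0 0;29 -21 8 0 0 0;29 -21 8 0 0 0;0 0 5 0 0 -1.15;0 0 5 0 0 -1.15;0 0 5 0 0 -1.15;0 0 5 0 0 -1.15;0 0 5 0 0 -1.15;0 0 5 0 0 -1.15'
python3 -m inch '0 0 5 0 0 -1.15;0 0 5 0 0 -1.15;0 0 5 0 0 -1.15;0 0 5 0 0 -1.15;0 0 0 0 0 0;0 0 0 0 0 0;0 0 0 0 0 0;0 0 0 0 0 0;0 0 0 0 0 0;0 0 0 0 0 0'
python3 -c "
from h import *
st();go(472.5,-18,5,94.2)"
```

```text
time_s: 1.77
eef_pos: [465.5, -37.0, 88.8]
ee_rot: [-0.0, 0.835, 0.551, -0.0]
force: [0.5, -0.9, 0.6]
grip_width: 0.297
grip_force: 0.0
time_s: 2.6
eef_pos: [465.7, -37.1, 69.5]
ee_rot: [0.0, 0.682, 0.732, 0.0]
force: [-0.6, -0.7, 0.6]
grip_width: 0.299
grip_force: 0.0
[465.7 -37.1  69.5] head 94.0 tilt [ 0. -0. -1.] t 2.6 F [-0.6 -0.7  0.6] 0.29948275173537625
shift [18.6  8.1 64.5] turn [ 0.    0.   -0.03]
```

```bash
python3 -m inch '1 1 8 0 0 0;1 1 8 0 0 0;1 1 8 0 0 0;1 1 8 0 0 0;1 1 8 0 0 0;1 1 8 0 0 0;1 1 8 0 0 0;0 0 6 0 0 0;0 0 2 0 0 0;0 0 0 0 0 0'
python3 - <<'E'
from h import *
st(); c=cap('scene','s1.png'); p=pix('scene',[[471,0,0]])[0].astype(int); b=cap('top','t1.png')
im=cv2.cvtColor(c['image'],cv2.COLOR_RGB2BGR)[p[1]-50:p[1]+50,p[0]-60:p[0]+60]
q=pix('top',[[471,0,0]])[0].astype(int); im2=cv2.cvtColor(b['image'],cv2.COLOR_RGB2BGR)[q[1]-50:q[1]+50,q[0]-30:q[0]+30]
cv2.imwrite('pics/s1c.png',cv2.resize(np.hstack([im,im2]),None,fx=4.4,fy=4.4,interpolation=cv2.INTER_CUBIC))
E
```

```text
time_s: 3.43
eef_pos: [471.9, -29.6, 4.8]
ee_rot: [-0.0, 0.681, 0.732, -0.0]
force: [-0.4, -0.9, 1.2]
grip_width: 0.301
grip_force: 0.0
[471.9 -29.6   4.8] head 94.1 tilt [-0.001  0.    -1.   ] t 3.4333 F [-0.4 -0.9  1.2] 0.30087347593476504
```

View pics/s1c.png

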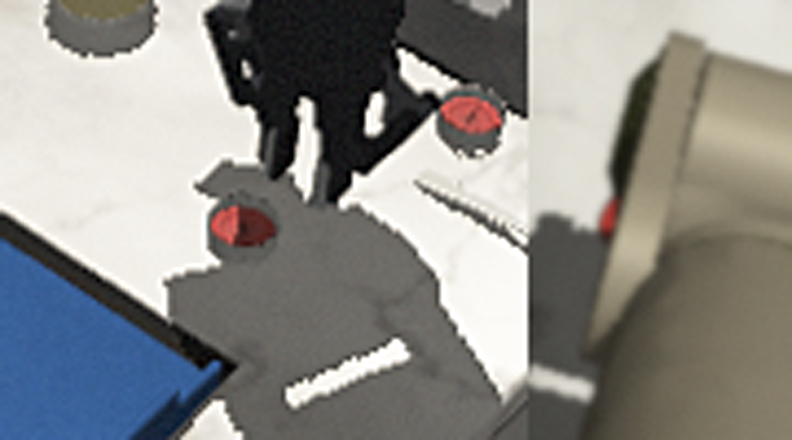

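```bash
for i in 1; do python3 -m inch '2 0 0 0 0 0;4 0 0 0 0 0;4 0 0 0 0 0;4 0 0 0 0 0;4 0 0 0 0 0;5 0 0 0 0 0;5 0 0 0 0 0;5 0 0 0 0 0;5 0 0 0 0 0;5 0 0 0 0 0' | sed -n 2,4p
python3 -m inch '5 0 0 0 0 0;5 0 0 0 0 0;5 0 0 0 0 0;5 0 0 0 0 0;5 0 0 0 0 0;5 0 0 0 0 0;5 0 0 0 0 0;5 0 0 0 0 0;5 0 0 0 0 0;5 0 0 0 0 0' | sed -n 2,4p; done
python3 -m inch '5 0 -1 0 0 0;5 0 0 0 0 0;5 0 0 0 0 0;5 0 0 0 0 0;5 0 0 0 0 0;5 0 0 0 0 0;5 0 0 0 0 0;5 0 0 0 0 0;5 0 0 0 0 0;5 0 0 0 0 0' | sed -n 2,4p
python3 -m inch '5 0 0 0 0 0;5 0 0 0 0 0;5 0 0 0 0 0;5 0 0 0 0 0;5 0 0 0 0 0;5 0 0 0 0 0;5 0 0 0 0 0;5 0 0 0 0 0;5 0 0 0 0 0;5 0 0 0 0 0' | sed -n 2,4p
python3 - <<'E'
from h import *
st(); c=cap('scene','s2.png')
im=cv2.cvtColor(c['image'],cv2.COLOR_RGB2BGR)[100:290,150:400]
cv2.imwrite('pics/s2c.png',cv2.resize(im,None,fx=3,fy=3,interpolation=cv2.INTER_CUBIC))
E
```

```text
eef_pos: [469.0, 13.8, 5.3]
ee_rot: [-0.0, 0.681, 0.732, -0.0]
force: [-0.6, 0.1, 0.4]
eef_pos: [465.5, 63.6, 5.3]
ee_rot: [0.0, 0.681, 0.732, 0.0]
force: [-0.1, -0.8, 0.2]
eef_pos: [461.9, 113.5, 6.3]
ee_rot: [-0.0, 0.681, 0.732, -0.0]
force: [0.1, 1.2, 0.9]
eef_pos: [458.3, 163.4, 6.3]
ee_rot: [0.0, 0.681, 0.732, 0.0]
force: [1.0, -0.2, 0.7]
[458.3 163.4   6.3] head 94.1 tilt [ 0.  0. -1.] t 6.8667 F [ 1.  -0.2  0.7] 0.3008051611368867
```

View pics/s2c.png

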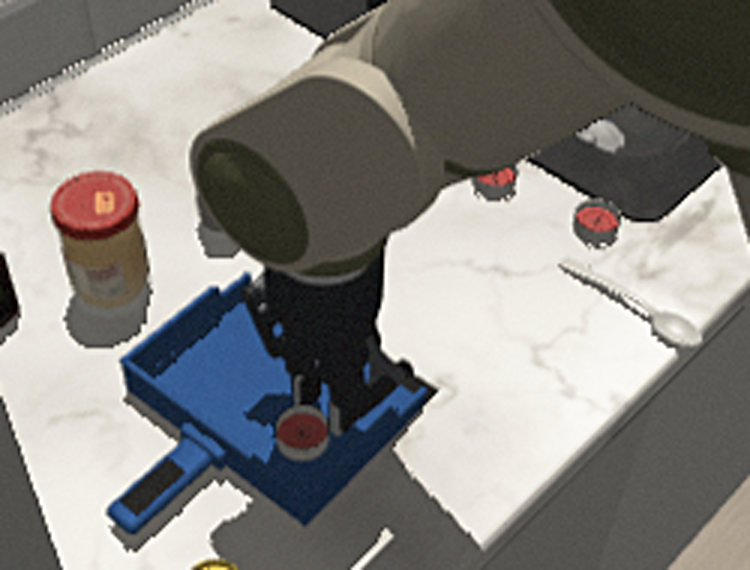

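Tealight 1 of 3 stands upright on the pan floor, at crop (302,430). I back off and go for the one at (530,-118).

```bash
python3 -m inch '-5 0 0 0 0 0;-8 0 0 0 0 0;-8 0 0 0 0 0;-4 0 -15 0 0 0;0 0 -20 0 0 0;0 0 -20 0 0 0;-15 0 -10 0 0 0.1;-30 9 0 0 0 0.1;-30 9 0 0 0 0.1;-30 9 0 0 0 0.1'|sed -n 1,4p
python3 -c "
from h import *
st();go(530.5,-153,60,90)"
```

```text
time_s: 7.75
eef_pos: [493.0, 32.2, 71.6]
ee_rot: [0.0, 0.697, 0.717, 0.0]
force: [0.5, 1.3, -1.0]
[493.   32.2  71.6] head 91.6 tilt [ 0.001 -0.    -1.   ] t 7.75 F [ 0.5  1.3 -1. ] 0.3011046976218467
shift [-186.2   32.2   11.7] turn [0.01 0.   0.27]
```

```bash
python3 -m inch '-26 4.6 0 0 0 0;-26 4.6 0 0 0 0;-26 4.6 0 0 0 0;-26 4.6 0 0 0 0;-26 4.6 0 0 0 0;-26 4.6 0 0 0 0;-26 4.6 0 0 0 0;-4 0 0 0 0 0.27;0 0 10 0 0 0;0 0 10 0 0 0'|sed -n 1,4p
python3 - <<'E'
from h import *
st();go(530.5,-153,6,90); c=cap('scene','s3.png')
im=cv2.cvtColor(c['image'],cv2.COLOR_RGB2BGR)[110:250,220:400]
cv2.imwrite('pics/s3c.png',cv2.resize(im,None,fx=4.2,fy=4.2,interpolation=cv2.INTER_CUBIC))
E
```

```text
time_s: 8.58
eef_pos: [529.9, -150.7, 50.5]
ee_rot: [-0.0, 0.707, 0.707, 0.0]
force: [-0.4, 0.4, -1.0]
[ 529.9 -150.7   50.5] head 90.0 tilt [ 0.  0. -1.] t 8.5833 F [-0.4  0.4 -1. ] 0.29928297764871703
shift [-2.3  0.6 44.5] turn [ 0. -0.  0.]
```

View pics/s3c.png

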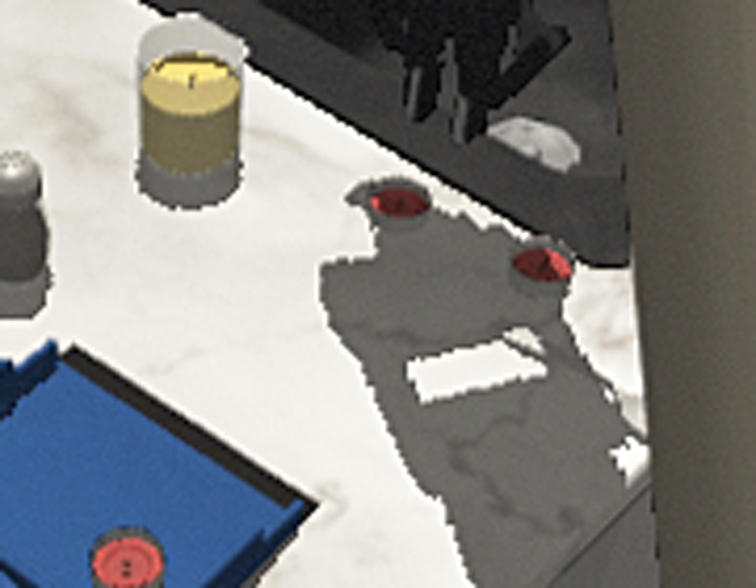

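Tealight tops are at crop (400,203) and (541,266), and the delivered one at (127,563) in the pan. I cross-check these against the top-view measurement.

```bash
python3 - <<'E'
from h import *
for u,v,z in [(400,203,12),(541,266,12),(127,563,14),(445,225,0),(600,265,0)]: print(w('scene',(220+u/4.2,110+v/4.2),z))
E
```

```text
[ 529.5 -116.6   12. ]
[ 435.  -132.5   12. ]
[455.6 189.8  14. ]
[ 504.4 -131.6    0. ]
[ 416.1 -169.6    0. ]
```

```bash
python3 -m inch '-1 0 8 0 0 0;-1 0 8 0 0 0;0 0 8 0 0 0;0 0 8 0 0 0;0 0 8 0 0 0;0 0 5 0 0 0;0 0 0 0 0 0;2 0 0 0 0 0;3 0 0 0 0 0;4 0 0 0 0 0'|sed -n 2,4p
for r in a; do python3 -m inch '5 0 0 0 0 0;5 0 0 0 0 0;5 0 0 0 0 0;5 0 0 0 0 0;6 0 0 0 0 0;6 0 0 0 0 0;6 0 0 0 0 0;6 0 0 0 0 0;6 0 0 0 0 0;6 0 0 0 0 0'|sed -n 2,4p; done
python3 - <<'E'
from h import *
st(); c=cap('scene','s4.png')
im=cv2.cvtColor(c['image'],cv2.COLOR_RGB2BGR)[110:250,220:400]
cv2.imwrite('pics/s4c.png',cv2.resize(im,None,fx=4.2,fy=4.2,interpolation=cv2.INTER_CUBIC))
E
```

```text
eef_pos: [530.4, -143.4, 6.2]
ee_rot: [0.0, 0.707, 0.707, -0.0]
force: [0.0, -0.6, 0.7]
eef_pos: [530.3, -86.9, 6.3]
ee_rot: [-0.0, 0.707, 0.708, -0.0]
force: [0.1, -0.4, -0.5]
[530.3 -86.9   6.3] head 90.1 tilt [-0. -0. -1.] t 10.3 F [ 0.1 -0.4 -0.5] 0.3010338284451125
```

View pics/s4c.png

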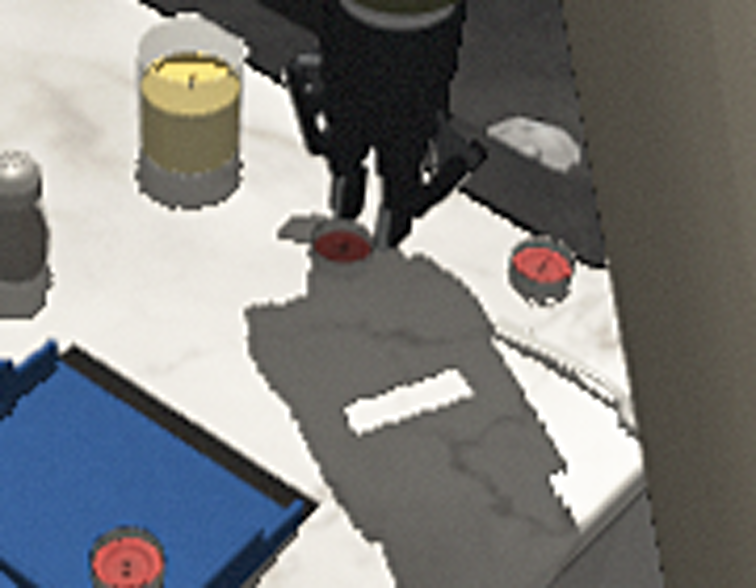

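The cup rides at crop (342,245), centred ahead of both fingertips. I keep pushing.

```bash
python3 -m inch '6 0 0 0 0 0;6 0 0 0 0 0;6 0 0 0 0 0;6 0 0 0 0 0;7 0 0 0 0 0;7 0 0 0 0 0;7 0 0 0 0 0;7 0 0 0 0 0;7 0 0 0 0 0;7 0 0 0 0 0'|sed -n 2,4p
python3 -m inch '7 0 0 0 0 0;7 0 0 0 0 0;7 0 0 0 0 0;7 0 0 0 0 0;7 0 0 0 0 0;7 0 0 0 0 0;7 0 0 0 0 0;7 0 0 0 0 0;6 0 0 0 0 0;6 0 0 0 0 0'|sed -n 2,4p
python3 -m inch '5 0 0 0 0 0;5 0 0 0 0 0;5 0 0 0 0 0;5 0 0 0 0 0;5 0 0 0 0 0;5 0 0 0 0 0;5 0 0 0 0 0;5 0 0 0 0 0;5 0 0 0 0 0;5 0 0 0 0 0'|sed -n 2,4p
python3 -m inch '5 0 0 0 0 0;5 0 0 0 0 0;5 0 0 0 0 0;5 0 0 0 0 0;5 0 0 0 0 0;5 0 0 0 0 0;5 0 0 0 0 0;5 0 0 0 0 0;5 0 0 0 0 0;5 0 0 0 0 0'|sed -n 2,4p
python3 -m inch '5 0 0 0 0 0;5 0 0 0 0 0;4 0 0 0 0 0;3 0 0 0 0 0;2 0 0 0 0 0;0 0 0 0 0 0;-5 0 0 0 0 0;-10 0 0 0 0 0;-10 0 -5 0 0 0;0 0 -15 0 0 0'|sed -n 1,4p
python3 - <<'E'
from h import *
st(); go(385,-150,70,18); c=cap('scene','s5.png')
im=cv2.cvtColor(c['image'],cv2.COLOR_RGB2BGR)[110:290,160:400]
cv2.imwrite('pics/s5c.png',cv2.resize(im,None,fx=3.3,fy=3.3,interpolation=cv2.INTER_CUBIC))
E
```

```text
eef_pos: [530.2, -20.8, 6.3]
ee_rot: [-0.0, 0.707, 0.708, -0.0]
force: [0.1, -1.1, -0.4]
eef_pos: [530.1, 47.1, 6.3]
ee_rot: [0.0, 0.707, 0.708, 0.0]
force: [0.6, 0.1, -0.1]
eef_pos: [530.1, 97.0, 6.3]
ee_rot: [-0.0, 0.707, 0.708, -0.0]
force: [0.8, -0.1, 0.2]
eef_pos: [530.0, 147.0, 6.3]
ee_rot: [0.0, 0.707, 0.707, 0.0]
force: [0.7, -0.4, -0.1]
time_s: 14.52
eef_pos: [529.0, 138.0, 25.1]
ee_rot: [-0.001, 0.707, 0.707, -0.002]
force: [0.5, -0.6, 0.9]
[529.  138.   25.1] head 89.9 tilt [-0.004 -0.001 -1.   ] t 14.5167 F [ 0.5 -0.6  0.9] 0.3034101090021524
shift [-288.1 -144.   -44.2] turn [-0.03  0.03 11.99]
```

View pics/s5c.png

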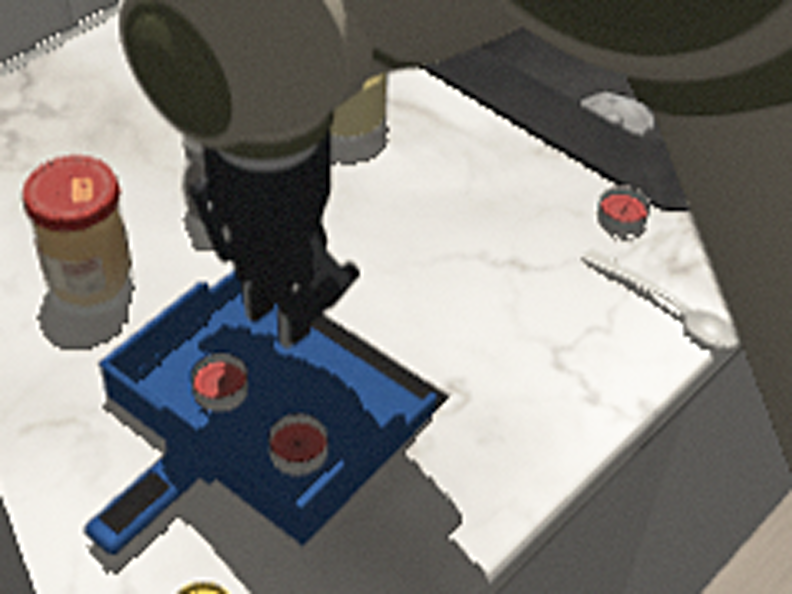

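Two cups stand upright in the pan, at crop (220,380) and (298,443). The third, at (622,210), is beside the spoon tip (585,258), so I push it away from the spoon (+x) first and then into the pan.

```bash
python3 -m inch '0 0 -20 0 0 0;0 0 -22 0 0 0;-28 -13 0 0 0 0;-28 -13 0 0 0 0;-28 -13 0 0 0 0;-28 -13 0 0 0 0;-28 -13 0 0 0 0;-28 -13 0 0 0 0;-28 -13 0 0 0 0;-28 -13 0 0 0 0' 0.2 |sed -n 1,2p
python3 -m inch '-28 -13 0 0 0 0;-26 -13 0 0 0 0;0 0 0 0 0 1.11;0 0 0 0 0 1.11;0 0 0 0 0 1.11;0 0 0 0 0 1.11;0 0 0 0 0 1.11;0 0 0 0 0 1.11;0 0 0 0 0 1.11;0 0 0 0 0 1.11'|sed -n 1,2p
python3 -m inch '0 0 0 0 0 1.11;0 0 0 0 0 1.11;0 0 0 0 0 1.11;0 0 0 0 0 1.11;0 0 0 0 0 0;0 0 0 0 0 0;0 0 0 0 0 0;0 0 0 0 0 0;0 0 0 0 0 0;0 0 0 0 0 0'|sed -n 1,2p
python3 - <<'E'
from h import *
st(); go(399.5,-140,7,10)
E
```

```text
time_s: 15.4
eef_pos: [425.3, -85.4, 68.5]
time_s: 16.23
eef_pos: [400.1, -138.3, 68.5]
time_s: 17.07
eef_pos: [400.3, -137.7, 68.3]
[ 400.3 -137.7   68.3] head 10.2 tilt [ 0. -0. -1.] t 17.0667 F [ 0.4 -0.7 -0.1] 0.19752286847353318
shift [-1.2  2.1 61.3] turn [ 0.   -0.    0.03]
```

```bash
python3 -m inch '-1 1 10 0 0 0;-1 1 10 0 0 0;0 0 10 0 0 0;0 0 10 0 0 0;0 0 9 0 0 0;0 0 7 0 0 0;0 0 5 0 0 0;0 0 0 0 0 0;2 0 0 0 0 0;3 0 0 0 0 0'|sed -n 1,4p
python3 -m inch '4 0 0 0 0 0;4 0 0 0 0 0;4 0 0 0 0 0;5 -0.8 0 0 0 0;5 -0.8 0 0 0 0;5 -0.8 0 0 0 0;5 -0.8 0 0 0 0;5 -0.8 0 0 0 0;5 -0.8 0 0 0 0;5 -0.8 0 0 0 0'|sed -n 2,4p
python3 -m inch '5 -0.8 0 0 0 0;5 -0.8 0 0 0 0;5 -0.8 0 0 0 0;5 -0.8 0 0 0 0;5 -0.8 0 0 0 0;4 -0.8 0 0 0 0;3 0 0 0 0 0;2 0 0 0 0 0;1 0 0 0 0 0;0 0 0 0 0 0'|sed -n 1,4p
python3 - <<'E'
from h import *
st(); c=cap('scene','s6.png')
im=cv2.cvtColor(c['image'],cv2.COLOR_RGB2BGR)[110:250,220:400]
cv2.imwrite('pics/s6c.png',cv2.resize(im,None,fx=4.2,fy=4.2,interpolation=cv2.INTER_CUBIC))
E
```

```text
time_s: 17.9
eef_pos: [404.0, -139.2, 7.6]
ee_rot: [0.0, 0.996, 0.088, 0.0]
force: [0.2, -0.2, -0.9]
eef_pos: [449.4, -125.1, 7.3]
ee_rot: [-0.0, 0.996, 0.088, -0.0]
force: [-1.8, -0.2, 0.6]
time_s: 19.57
eef_pos: [482.6, -114.4, 7.3]
ee_rot: [0.0, 0.996, 0.088, 0.0]
force: [-0.2, 0.7, -0.8]
[ 482.6 -114.4    7.3] head 10.1 tilt [ 0. -0. -1.] t 19.5667 F [-0.2  0.7 -0.8] 0.1967574675748978
```

View pics/s6c.png

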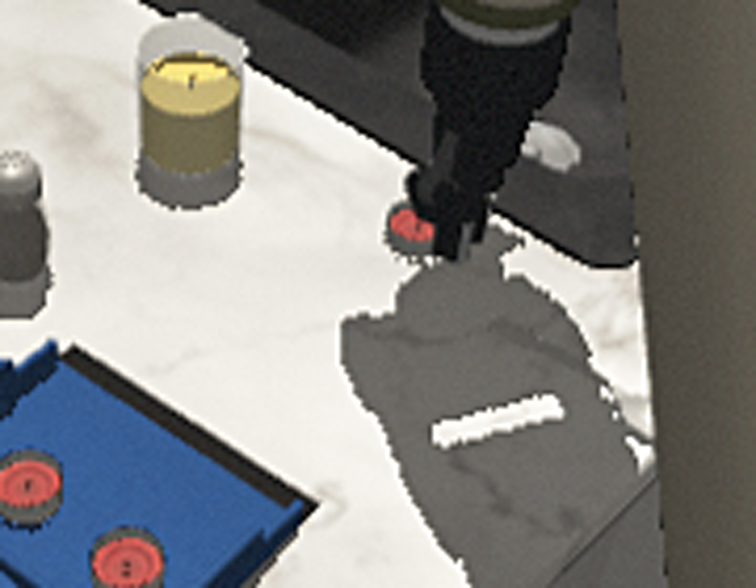

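```bash
python3 -m inch '-4 0 0 0 0 0;-8 0 0 0 0 0;-8 0 -5 0 0 0;0 0 -15 0 0 0;0 0 -20 0 0 0;0 0 -10 0 0 -1.16;0 0 0 0 0 -1.16;0 0 0 0 0 -1.16;0 0 0 0 0 -1.16;0 0 0 0 0 -1.16'|sed -n 1,2p
python3 -m inch '0 0 0 0 0 -1.16;0 0 0 0 0 -1.16;0 0 0 0 0 -1.16;0 0 0 0 0 -1.16;0 0 0 0 0 -1.16;0 0 0 0 0 -1.16;0 0 0 0 0 -1.16;0 0 0 0 0 0;0 0 0 0 0 0;0 0 0 0 0 0'|sed -n 1,2p
python3 - <<'E'
from h import *
print(w('scene',(220+416/4.2,110+223/4.2),12)); c=cap('scene','s7.png')
im=cv2.cvtColor(c['image'],cv2.COLOR_RGB2BGR); hsv=cv2.cvtColor(im,cv2.COLOR_BGR2HSV)
m=(((hsv[...,0]<8)|(hsv[...,0]>172))&(hsv[...,1]>120)&(hsv[...,2]>60)).astype('uint8')
n,l,s,ce=cv2.connectedComponentsWithStats(m)
for i in range(1,n):
    if s[i,4]>20: print(ce[i].round(1),s[i],w('scene',ce[i],10))
st(); go(511.5,-146,60,92.2)
E
```

```text
time_s: 20.45
eef_pos: [462.0, -118.1, 57.7]
time_s: 21.28
eef_pos: [462.5, -118.0, 57.5]
[ 511.2 -109.5   12. ]
[494.5  23.9] [490  17  11  15  71] [  527.1 -1231.2    10. ]
[180.5 168.7] [167 158  29  22 444] [748.7 151.8  10. ]
[319. 163.] [313 160  13   7  73] [ 512.6 -111.4   10. ]
[226.2 224.7] [219 220  16  11 129] [532.8 189.4  10. ]
[250.  243.7] [242 238  17  12 156] [458.6 187.5  10. ]
[ 462.6 -118.    57.4] head 93.5 tilt [-0. -0. -1.] t 21.3333 F [ 0.7  0.4 -0.3] 0.19780849468180817
shift [-30.9  47.1  -2.6] turn [-0.    0.    0.21]
```

```bash
python3 -m inch '-15 24 0 0 0 0;-16 23.5 0 0 0 0.2;0 0 10 0 0 0;0 0 10 0 0 0;0 0 10 0 0 0;0 0 9 0 0 0;0 0 7 0 0 0;0 0 5 0 0 0;0 0 0 0 0 0;0 0 0 0 0 0'|sed -n 1,4p
python3 -c "
from h import *
st(); go(501,123.5,6,92.2)"
```

```text
time_s: 22.17
eef_pos: [512.2, -145.7, 6.3]
ee_rot: [-0.0, 0.692, 0.722, -0.0]
force: [-0.4, -0.1, 0.0]
[ 512.2 -145.7    6.3] head 92.5 tilt [-0.  0. -1.] t 22.1667 F [-0.4 -0.1  0. ] 0.19925476771470088
shift [269.5   0.4   0.3] turn [-0.   -0.    0.04]
```

```bash
python3 -m inch '2 0 0 0 0 0;3 0 0 0 0 0;4 0 0 0 0 0;5 0 0 0 0 0;5 0 0 0 0 0;5 0 0 0 0 0;6 0 0 0 0 0;6 0 0 0 0 0;6 0 0 0 0 0;6 0 0 0 0 0'|sed -n 2,4p
python3 -m inch '6 0 0 0 0 0;6 0 0 0 0 0;6 0 0 0 0 0;6 0 0 0 0 0;6 0 0 0 0 0;6 0 0 0 0 0;6 0 0 0 0 0;6 0 0 0 0 0;6 0 0 0 0 0;6 0 0 0 0 0'|sed -n 2,4p
python3 -m inch '6 0 0 0 0 0;6 0 0 0 0 0;6 0 0 0 0 0;6 0 0 0 0 0;6 0 0 0 0 0;6 0 0 0 0 0;6 0 0 0 0 0;6 0 0 0 0 0;6 0 0 0 0 0;6 0 0 0 0 0'|sed -n 2,4p
python3 -m inch '5 0 0 0 0 0;5 0 0 0 0 0;5 0 0 0 0 0;5 0 0 0 0 0;5 0 0 0 0 0;5 0 0 0 0 0;5 0 0 0 0 0;5 0 0 0 0 0;5 0 0 0 0 0;5 0 0 0 0 0'|sed -n 2,4p
python3 -m inch '5 0 0 0 0 0;5 0 0 0 0 0;5 0 0 0 0 0;5 0 0 0 0 0;5 0 0 0 0 0;5 0 0 0 0 0;5 0 0 0 0 0;5 0 0 0 0 0;5 0 0 0 0 0;5 0 0 0 0 0'|sed -n 2,4p
python3 -m inch '2 0 0 0 0 0;0 0 0 0 0 0;-4 0 0 0 0 0;-8 0 0 0 0 0;-10 0 -5 0 0 0;0 0 -15 0 0 0;0 0 -20 0 0 0;-20 0 -20 0 0 0;-30 0 -20 0 0 0;-30 0 0 0 0 0'|sed -n 1,4p
python3 -m inch '-35 0 0 0 0 0;-35 0 0 0 0 0;-35 0 0 0 0 0;-35 0 0 0 0 0;-35 0 0 0 0 0;-30 0 0 0 0 0;-20 0 0 0 0 0;0 0 0 0 0 0;0 0 0 0 0 0;0 0 0 0 0 0'|sed -n 1,4p
python3 - <<'E'
from h import *
c=cap('scene','s8.png'); b=cap('top','t8.png')
im=cv2.cvtColor(c['image'],cv2.COLOR_RGB2BGR)[110:310,150:400]
im2=cv2.cvtColor(b['image'],cv2.COLOR_RGB2BGR)[100:300,120:360]
cv2.imwrite('pics/s8c.png',cv2.resize(np.hstack([im,im2]),(800,326),interpolation=cv2.INTER_CUBIC))
for nm,i in(('scene',c),('top',b)):
    hsv=cv2.cvtColor(i['image'],cv2.COLOR_RGB2HSV)
    m=(((hsv[...,0]<8)|(hsv[...,0]>172))&(hsv[...,1]>120)&(hsv[...,2]>60)).astype('uint8')
    n,l,s,ce=cv2.connectedComponentsWithStats(m)
    for k in range(1,n):
        if 20<s[k,4]<300:
            P=w(nm,ce[k],12);e=P[:2]-[498.5,169.6];C,S=np.cos(.0725),np.sin(.0725); print(nm,ce[k].round(1),P,'local',C*e[0]+S*e[1],-S*e[0]+C*e[1])
E
```

```text
eef_pos: [510.1, -97.2, 6.3]
ee_rot: [-0.0, 0.692, 0.722, 0.0]
force: [0.8, 0.4, 0.4]
eef_pos: [507.6, -37.3, 6.3]
ee_rot: [-0.0, 0.692, 0.722, -0.0]
force: [0.3, -0.4, -0.1]
eef_pos: [505.0, 22.6, 6.3]
ee_rot: [0.0, 0.692, 0.722, 0.0]
force: [0.4, 0.1, -0.2]
eef_pos: [502.8, 72.5, 6.3]
ee_rot: [0.0, 0.692, 0.722, 0.0]
force: [-0.8, -1.0, -1.1]
eef_pos: [500.7, 122.4, 6.3]
ee_rot: [0.0, 0.692, 0.722, 0.0]
force: [0.0, -0.5, 0.4]
time_s: 27.17
eef_pos: [506.6, 20.0, 90.2]
ee_rot: [0.003, 0.691, 0.722, 0.002]
force: [0.4, -0.3, 0.2]
time_s: 28.0
eef_pos: [514.2, -202.6, 86.4]
ee_rot: [-0.0, 0.692, 0.722, 0.0]
force: [-0.3, 0.6, 0.0]
scene [488.9  15.9] [  572.9 -1284.7    12. ] local -31.139854153658987 -1455.8688675438075
scene [497.1  18.2] [  539.9 -1285.7    12. ] local -64.12560051439834 -1454.4758359486993
scene [248.3 222.6] [501.  151.8  12. ] local 1.2040627996197006 -17.934331121471228
scene [226.2 224.7] [531.5 190.2  12. ] local 34.4055018326536 18.155479713939524
scene [250.  243.7] [457.6 188.5  12. ] local -39.4235068429018 21.81300319093345
top [215.5 186.4] [529.3 190.2  12. ] local 32.21128117551554 18.314840022011534
top [230.6 197.5] [498.9 151.4  12. ] local -0.9193951563887952 -18.181163674154863
top [216.8 214.4] [455.9 188.1  12. ] local -41.148015588521595 21.537196036782177
```

View pics/s8c.png

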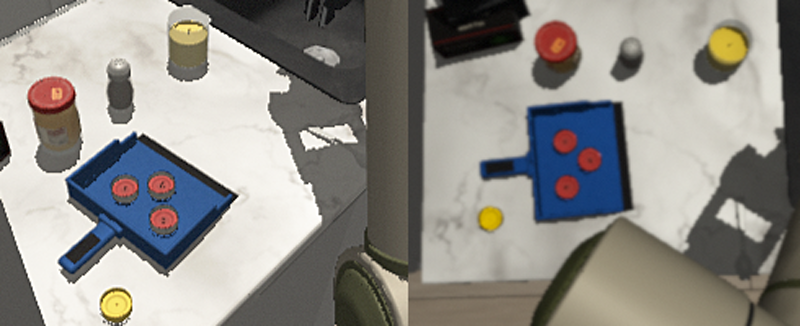

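The last picture shows all three red cups upright on the pan floor: scene half (125,187), (161,184) and (164,219), top half (565,140), (589,159) and (567,187). All are well inside the walls in both views. The salt shaker, candle glass, honey jar and yellow cup look unmoved, and the arm is clear.

```bash
python3 -c "
from rig import ctrl
print(ctrl.finish_job())"
```

```text
the job is handed in; nothing more can be done
None
```

All three red tealights lie flat and upright on the dustpan's floor, and I handed the job in at about 28 s; the shaker, candle glass, jar and yellow look-alike are in place, while the teaspoon was hidden in the last picture but every push was planned clear of it.

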